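Load the cupboard door rack and snap the door home

TASK

The little worktop cupboard's door is only half shut, caught between the two ridges of its sprung roller catch. Pull the door wide open through the catch, stand the slim round spice jar upright in the rack on the inside of the door, and push the door shut past both ridges until it snaps fully home and is held there; how far in that is depends on how the catch has been set, so go by feel. Be gentle: do not slam the door or lean on it once it is home (keep below about 12 N), and leave the carton and the wide tin beside the jar where they stand.

Things in the scene. Friction and masses are not known exactly. Their poses are not given: they have to be found in the camera images.
- cupboard: Small wooden worktop cupboard, fixed; place and yaw vary. Carcass 220 mm wide (y), 120 mm deep (x), top 160 mm above the worktop; the front faces -x. Origin at the centre of its underside, z up.
- door (a joint): The cupboard's door: 216 mm wide, 14 mm thick, top 152 mm above the worktop. Upright damped hinge at its right (-y) edge. Value: opening angle in rad, growing as the left edge swings out towards the robot, up to 1.75. Starts half shut at 0.19 to 0.24, loose between the catch's two ridges. Swung slowly it takes 1 to 3 N at the handle and stays where it is left.
- door_handle (a point): Top end of the handle's axis, 146 mm above the worktop. The handle is an upright round steel bar, 10 mm thick, reaching 62 mm down from here, free at its top: pinch it from above, a finger on either side along the door. Its axis is 35 mm off the door's outer face. Axes as the door's: y along the door from hinge to free edge, x from outer to inner face (into the cupboard when shut), z up.
- door_hinge (a point): Point on the door's hinge axis, at the door's inner face and at the height of the handle point; it stays put as the door swings. In the door's axes the handle point is at x -49 mm, y 190 mm from it.
- rack (a point): Centre of the floor of the steel tray on the door's inner face, 35 mm above the worktop; turns with the door, same axes. Clear space 56 mm (x, from 12 to 68 mm off the inner face) by 120 mm (y), with a 25 mm lip all round and nothing above it when the door is open. The door's top is 117 mm above this floor.
- catch: Fixed sprung-roller housing and stop, inside under the roof at the door's free edge, unseen when shut. Origin at the roller's centre. Two ridges on the door's strike pass the roller; each resists for about 7 mm of handle travel with 6 to 12 N, pushing or pulling, up to its crest, then the door jumps on by itself. First crest: near 0.28 rad. Between the ridges the door moves freely.
- strike (a point): Tip of the steel strike arm on the door's inner face, 128 mm up, door's axes. Its second ridge is screw-set and not known beforehand: crest somewhere from 0.035 to 0.125 rad. Some 6 mm of handle travel past it the door is home on a hard rubber stop (some 25 N per mm), at 0.005 to 0.095 rad, held there with about 6 N. Short of the crest it springs back out.
- jar: The slim round spice jar with a screw cap: 41 mm across, 100 mm high, about 0.11 kg; straight glass body 40 mm wide, cap from 79 mm up. Origin at the centre of its underside, z up. Stands on the worktop to the left in front of the cupboard, its place swapped with the two bystanders. In the rack it tips if the door is jerked.
- carton: Bystander: small upright square-edged carton, 45 x 52 mm, 75 mm high. Origin at the centre of its underside. To be left where it stands.
- lidded_tin: Bystander: wide round lidded tin, 63 mm across, 80 mm high. Origin at the centre of its underside. To be left where it stands.
Not all that is in view belongs to the job. Of the things that look like the jar, take the one that is farthest to the robot's left at the start.

How it is judged:
On the way, in this order (a step that is already met when the one before it is completed fails the run):
1. the door is pulled wide open (past 1.0 rad) (value of joint door above 1 rad), for 0.1 s.
2. the jar stands upright in the rack, let go, with the door still open (x of jar in the frame of rack between -0.015 and 0.015 m and y of jar in the frame of rack between -0.05 and 0.05 m and z of jar in the frame of rack between -0.008 and 0.012 m and angle between jar's own z axis and vertical below 0.2 rad and value of joint door above 0.8 rad and contact force between the fingers and jar below 0.2 N), for 0.2 s.
At the end, for the whole second after the job is handed in: The door is shut (below 0.12 rad), at rest and held home by the catch (the catch bears on the door with more than 10 N, roller and stop together, with nobody touching it); the jar stands upright (within 0.2 rad) on the rack's floor, at rest (x of jar in the frame of rack between -0.015 and 0.015 m and y of jar in the frame of rack between -0.05 and 0.05 m and z of jar in the frame of rack between -0.008 and 0.012 m and angle between jar's own z axis and vertical below 0.2 rad and value of joint door below 0.12 rad and contact force between door and catch above 10 N and velocity of joint door between -0.02 and 0.02 rad/s and linear speed of jar below 0.02 m/s).
It fails at once if the door is slammed or leaned on: more than 32 N between the door and its catch (roller and stop added up; about 14 N when shut and left alone) (contact force between door and catch above 32 N).
It fails at once if the jar is tipped over (more than 0.7 rad) (angle between jar's own z axis and vertical above 0.7 rad).
It fails at once if the carton or the lidded tin is moved by more than 30 mm (distance of any of carton, lidded_tin from where it was at the start of the episode above 0.03 m).
It also fails if it takes over 72 s, if anything falls off the work surface, if the arm or the gripper's body presses on something with over 40 N, if the wrist force passes 120 N, or if a joint passes its speed limit or range.

ROBOT

A 7-joint arm with a two-finger parallel gripper is mounted at the origin on a cart in front of the work surface, level with it; the furniture and walls round the work are solid. World frame = base frame: x ahead of the robot, y to its left, z up, the work surface at z = 0. Lengths are in m, angles in rad, forces in N, time in s.
With the tool pointing down it reaches from about 0.4 to 0.875 m from the base axis. Payload 19.3 kg.
Tool frame: the origin (TCP) lies at the very end of the fingers, on their centre line; the grasp point (between the pads) lies 19 mm behind it (tcp_to_grasp is the distance from the TCP to the grasp point, in m); z points along the fingers, y is the line along which they close (so a half turn about z gives the same grasp; the last joint's range is limited). The gripper opens to 85 mm and grips with 20 to 120 N. Pads are 22 mm wide; open, the fingers measure 114 mm over their backs; the gripper's body (76 mm by 85 mm) begins 54 mm behind the grasp point. The pads swing forward as they close: fully open they stand 13 mm farther back than shut.
Start: joints at [-1.312, 0.521, -0.036, 1.599, 0.021, 1.021, -0.113], TCP at [0.202, 0.592, 0.231] pointing down, gripper open.
Joint ranges: [-2.91, 2.91], [-0.3, 2.13], [-1.5, 1.42], [0.17, 2.43], [-1.26, 4.41], [0.16, 1.93], [-2.52, 2.52]. Speed limits (rad/s): [1.89, 1.89, 2.39, 2.39, 3.01, 3.01, 3.01].

INTERFACE

Orientations are given as [roll, pitch, yaw] about the fixed x, y, z axes, in that order (R = Rz(yaw) Ry(pitch) Rx(roll)).
In Python, from plant import * gives the robot as it stands.
- The arm moves only by the tool carry_out, never from a script. Its argument "plan" is a list of rows, each an object of numbers: "x", "y", "z": the shift along the tool's x, y, z in mm; "yaw": the turn about the tool's z in rad. A call has 1 to 5 rows; each row shifts and turns the commanded pose from where the row before left it, along the tool's axes as they then stand; what a row does not reach is not made up. A row lasts 1/12 s, in which the tool goes at most 41.7 mm and 7.16 degrees, less where a joint would pass 70% of its speed; a pose out of reach is approached as far as the arm can. A call is refused whole if a number of a shift passes 41.7 or a number of a turn 0.125, either way. A call with a gripper value outside its range is refused whole. "fingers" is the opening, from 0 (shut) to 1 (fully open), set as the call begins (left out, the last holds). The fingers move at their own pace and stop on an object; "grip_force" is the grip in N (left out, the last holds). Time passes only in rows, so rows that do not move let the fingers close. It gives the time, the measured TCP pose, the force, the opening and the grip force at its end, in the units of the state.
- observe(): the state, without advancing time (a new reading comes with each control period).
- read_camera(name): name is "side" or "top"; returns the picture (400x640x3 uint8, blue, green, red); there is no depth.
- camera_info(name): a dict with "fx", "fy", "cx", "cy" (pixels), "extrinsics" (4x4, takes a point from camera to world coordinates). Camera axes: x right, y up, looking along -z (the intrinsics and any distortion apply to the point x, -y, -z); pixel columns grow to the right and rows downward; lengths in m; the calibration is good to about 2 mm. A picture is of the moment at which its call begins. camera_info takes no time and is no camera call.
- job_done(): hands the job in; it is judged then, once.
The state is a dict: "time_s": time; "joint_positions": joint angles; "qvel": joint speeds; "tau": joint torques, N m; "position": TCP position; "eef_rot": TCP orientation; "wrist_force": force on the tool from outside, world axes, zero at the start; "torque": the same for the moment, N m; "opening": finger opening in m; "grip_force": force on a finger pad.
Only numpy, scipy, OpenCV 4.12 (cv2) and the standard library are available. Lean on these libraries where they do the work, as an engineer would, in place of code of your own. Each camera call takes 0.05 s, during which the arm holds its last target. There are 200 camera calls.

## Working session

There is one attempt and no reset: what is moved stays moved. The work goes in short steps, Python scripts to look and compute and a tool call to move; the robot and the scene stay as the last step left them, time stands still between calls to the robot, and variables do not carry over. Pictures are saved under pics/ and viewed, at most 10 in all, crops included, and the job is handed in when it is done.

Besides the shell and the picture viewer there is one more tool, called by a JSON object that holds its "fn" and its "kwargs". carry_out: Moves the arm, as the interface text tells. Its arguments: {"type":"object","properties":{"plan":{"type":"array","items":{"type":"object","properties":{"x":{"type":"number"},"y":{"type":"number"},"z":{"type":"number"},"yaw":{"type":"number"}}}},"fingers":{"type":"number"},"grip_force":{"type":"number"}},"required":["plan"]}

```bash
ls; mkdir -p pics
python3 - <<'E'
from plant import *
import cv2
for n in("side","top"):
    cv2.imwrite(f"pics/{n}0.png",read_camera(n)); c=camera_info(n); print(n,c)
print(observe())
E
```

```text
pics
side {'fx': 403.19866876047536, 'fy': 403.19866876047536, 'cx': 324.2877043374068, 'cy': 192.78244468178312, 'extrinsics': array([[ 0.99991245, -0.00525459, -0.01214437,  0.53170106],
       [-0.00161239,  0.86255327, -0.50596369, -0.45975292],
       [ 0.0131338 ,  0.50593898,  0.86246928,  1.01961032],
       [ 0.        ,  0.        ,  0.        ,  1.        ]])}
top {'fx': 469.89269231079135, 'fy': 469.89269231079135, 'cx': 315.53143065558237, 'cy': 196.90299747724853, 'extrinsics': array([[-0.0035331 ,  0.99896942, -0.04525048,  0.47478629],
       [-0.99997697, -0.00326718,  0.00594919,  0.05430656],
       [ 0.00579522,  0.04527046,  0.99895796,  1.16208504],
       [ 0.        ,  0.        ,  0.        ,  1.        ]])}
{'time_s': 0.1, 'joint_positions': array([-1.31221142,  0.52196362, -0.03632813,  1.59991135,  0.02119771,
        1.02109508, -0.11277288]), 'qvel': array([ 2.44449013e-03, -2.14460594e-03, -6.04565851e-04, -6.10001502e-04,
       -5.46524995e-04,  4.65286814e-05, -8.19738875e-04]), 'tau': array([ 5.17014603e-03, -9.28493643e+01,  1.98519856e+00, -3.70537627e+01,
        1.83355721e-02,  5.33653074e-03, -7.42743987e-05]), 'position': array([0.20174662, 0.5912452 , 0.23079174]), 'eef_rot': array([-3.14060229e+00,  6.57822582e-05,  2.81282262e+00]), 'wrist_force': array([ 0.45030589, -0.73623398,  0.40043393]), 'torque': array([-0.01474704, -0.02366787, -0.05289025]), 'grip_force': 0.0, 'opening': 0.08535329468429417}
```

View pics/side0.png

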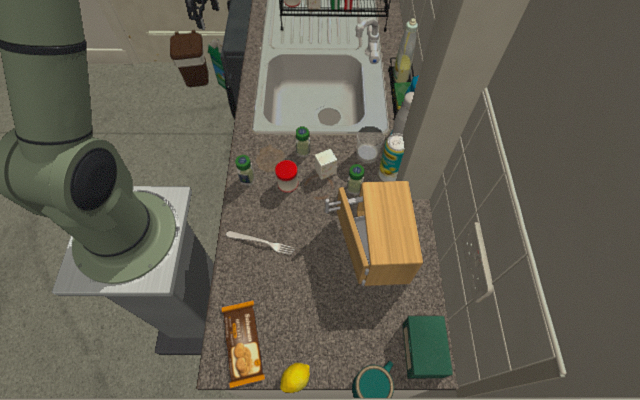

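View pics/top0.png

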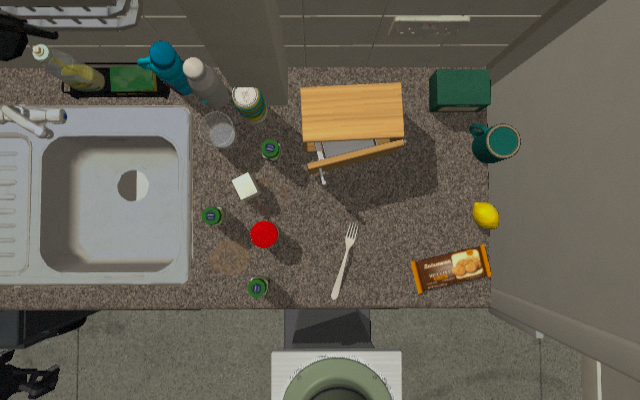

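Top view: three green-capped jars at (211,216), (257,287) and (270,149). The one at (211,216), side view (303,135), has the smallest column, so it is farthest left (+y). The tin is at (264,235) and the carton at (245,187). The cupboard roof is at (352,112), the door's top edge runs from (310,163) to (404,143), and the handle is near (322,180). I'll enlarge a crop to confirm.

```bash
cat > h.py <<'E'
from plant import *
import cv2, numpy as np
def ray(n,u,v):
    c=camera_info(n);T=c["extrinsics"]
    d=T[:3,:3]@np.array([(u-c["cx"])/c["fx"],-(v-c["cy"])/c["fy"],-1]);return T[:3,3],d
def onz(n,u,v,z):
    o,d=ray(n,u,v);return o+d*(z-o[2])/d[2]
def proj(n,p):
    c=camera_info(n);T=c["extrinsics"];q=T[:3,:3].T@(np.array(p)-T[:3,3]);return c["cx"]-c["fx"]*q[0]/q[2],c["cy"]+c["fy"]*q[1]/q[2]
def blobs(im,lo,hi,amin):
    m=cv2.inRange(cv2.cvtColor(im,cv2.COLOR_BGR2HSV),lo,hi)
    m=cv2.morphologyEx(m,cv2.MORPH_CLOSE,np.ones((3,3)))
    return [c for c in cv2.findContours(m,cv2.RETR_EXTERNAL,cv2.CHAIN_APPROX_NONE)[0] if cv2.contourArea(c)>amin]
E
python3 - <<'E'
from h import *
t=cv2.imread("pics/top0.png");s=cv2.imread("pics/side0.png")
for nm,im in(("top",t),("side",s)):
    for lab,lo,hi,z in(("green",(45,90,40),(75,255,255),.1),("red",(0,200,120),(4,255,255),.08),("wood",(10,80,120),(25,255,255),.16),("white",(15,5,190),(40,50,255),.075)):
        for c in blobs(im,lo,hi,60):
            (u,v),sz,a=cv2.minAreaRect(c)
            if not(190<u<450 and 80<v<300):continue
            print(nm,lab,round(u),round(v),np.round(sz,1),round(a),np.round(onz(nm,u,v,z),3))
            if lab in("wood","white"):
                for p in cv2.approxPolyDP(c,4,True)[:,0]:print("   ",p,np.round(onz(nm,*p,z)[:2],3),np.round(onz(nm,*p,.152)[:2],3))
a=cv2.resize(t[80:270,180:420],None,fx=3,fy=3,interpolation=cv2.INTER_CUBIC)
cv2.imwrite("pics/crop.png",a)
E
```

```text
top green 257 287 [17.  19.1] 45 [0.321 0.18  0.1  ]
top green 212 216 [17. 19.] 90 [0.482 0.283 0.1  ]
top green 270 148 [18.3 17.4] 72 [0.634 0.151 0.1  ]
top red 263 234 [26.2 25.5] 45 [0.438 0.168 0.08 ]
top wood 416 277 [33.7  4.9] 76 [ 0.35  -0.164  0.16 ]
    [413 260] [ 0.385 -0.158] [ 0.385 -0.16 ]
    [420 293] [ 0.316 -0.172] [ 0.314 -0.174]
top wood 352 125 [ 82.  101.8] 87 [ 0.675 -0.031  0.16 ]
    [400  82] [ 0.768 -0.135] [ 0.77  -0.137]
    [300  87] [0.758 0.081] [0.76  0.081]
    [302 136] [0.651 0.077] [0.653 0.077]
    [308 150] [0.621 0.064] [0.622 0.064]
    [315 150] [0.621 0.049] [0.622 0.049]
    [314 140] [0.642 0.051] [0.644 0.051]
    [377 142] [ 0.638 -0.084] [ 0.639 -0.085]
    [310 162] [0.595 0.06 ] [0.596 0.06 ]
    [308 168] [0.582 0.064] [0.583 0.064]
    [403 144] [ 0.633 -0.14 ] [ 0.635 -0.142]
top white 345 252 [ 8.5 39.2] 18 [ 0.397 -0.02   0.075]
    [350 233] [ 0.44  -0.031] [ 0.443 -0.025]
    [340 271] [ 0.353 -0.008] [ 0.362 -0.003]
    [355 236] [ 0.433 -0.043] [ 0.436 -0.036]
top white 246 190 [14.4 17.3] 51 [0.54  0.209 0.075]
    [247 
[... 1010 characters left out ...]
2 182] [0.639 0.077] [0.64  0.082]
    [360 206] [0.63  0.008] [0.631 0.012]
    [365 210] [ 0.642 -0.003] [0.643 0.001]
    [358 216] [ 0.624 -0.019] [ 0.625 -0.015]
    [366 217] [ 0.643 -0.022] [ 0.644 -0.018]
    [369 261] [ 0.644 -0.133] [ 0.645 -0.13 ]
side white 325 157 [12.3 18. ] 68 [0.548 0.214 0.075]
    [330 149] [0.562 0.242] [0.559 0.185]
    [315 155] [0.519 0.22 ] [0.52  0.165]
    [321 165] [0.536 0.186] [0.536 0.133]
    [336 159] [0.579 0.207] [0.575 0.152]
side white 396 142 [12. 13.] 90 [0.758 0.269 0.075]
    [393 136] [0.749 0.291] [0.732 0.23 ]
    [391 145] [0.741 0.258] [0.724 0.199]
    [401 148] [0.769 0.247] [0.75  0.189]
    [401 137] [0.773 0.288] [0.753 0.227]
```

View pics/crop.png

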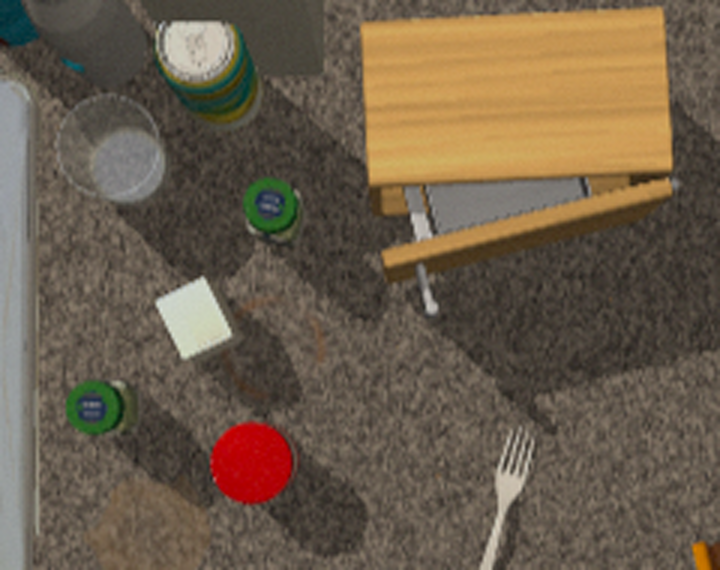

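The crop confirms the jar: the green cap at crop (95,407), i.e. (0.481, 0.281), farthest left of the three lookalikes. The carton is at crop (195,318), the tin at (252,462) and the handle tip near crop (431,306). Next I'll locate the handle and plan the approach.

```bash
cat >> h.py <<'E'
def rows(tgt,yaw=None,n=None,start=None):
    """rows from measured pose (or start) to tgt xyz (m), world yaw; tool points down"""
    o=observe();p=np.array(o["position"]) if start is None else np.array(start[:3]);w=o["eef_rot"][2] if start is None else start[3]
    dyaw=0 if yaw is None else (yaw-w if abs(yaw-w)>3.0 and n and n<0 else (yaw-w+np.pi)%(2*np.pi)-np.pi)
    d=np.array(tgt)-p
    n=abs(n) if n else int(max(np.ceil(np.linalg.norm(d)/.040),np.ceil(abs(dyaw)/.12),1))
    out=[];c=p.copy()
    for i in range(n):
        e=p+d*(i+1)/n-c; R=np.array([[np.cos(w),np.sin(w),0],[np.sin(w),-np.cos(w),0],[0,0,-1]])
        s=np.round(R.T@e*1000); c=c+R@s/1000; y=round(-dyaw/n,3); w-=y
        out.append(dict(x=s[0],y=s[1],z=s[2],yaw=y))
    for i in range(0,n,5):print([{k:(int(v) if k!="yaw" else v) for k,v in r.items() if v} for r in out[i:i+5]])
    return [*c,w]
E
python3 - <<'E'
from h import *
H=np.array([.6486,-.1386]);ph=.247
c,s=np.cos(ph),np.sin(ph);h=H+np.array([[c,-s],[s,c]])@[-.049,.19]
print("pred",h,proj("top",[*h,.146]),proj("side",[*h,.146]))
for q in((324,182),(323.7,181)):print(onz("top",*q,.146))
o,d=ray("top",324,181);print(onz("side",329,206,.146))
s=cv2.imread("pics/side0.png")
cv2.imwrite("pics/crop2.png",cv2.resize(s[170:280,310:430],None,fx=5,fy=5,interpolation=cv2.INTER_CUBIC))
E
```

```text
pred [0.55463288 0.03365324] (np.float64(322.2112318486014), np.float64(181.29783831339404)) (np.float64(328.5714680679282), np.float64(199.42278362151882))
[0.55309482 0.02978124 0.146     ]
[0.55527034 0.03042232 0.146     ]
[0.55555944 0.01504035 0.146     ]
```

View pics/crop2.png

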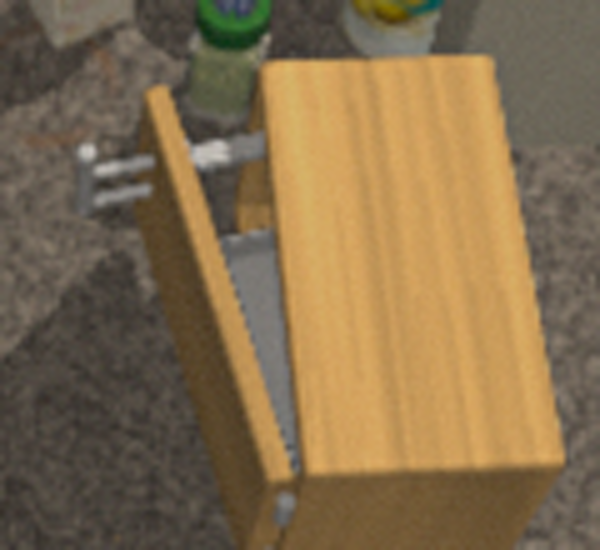

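Side crop: the handle's top is at crop (87,150), i.e. pixel (327,200), 1 px from the prediction made from the hinge. The handle is therefore at about (0.554, 0.032), and the strike bar is visible at crop (210,152).

Run:
```python
from h import *
print(rows([.554,.032,.231],.247,25))
```

```text
[{'x': -21, 'y': -17, 'yaw': np.float64(0.103)}, {'x': -22, 'y': -14, 'yaw': np.float64(0.103)}, {'x': -23, 'y': -12, 'yaw': np.float64(0.103)}, {'x': -25, 'y': -10, 'yaw': np.float64(0.103)}, {'x': -25, 'y': -7, 'yaw': np.float64(0.103)}]
[{'x': -26, 'y': -4, 'yaw': np.float64(0.103)}, {'x': -27, 'y': -2, 'yaw': np.float64(0.103)}, {'x': -26, 'y': 1, 'yaw': np.float64(0.103)}, {'x': -26, 'y': 4, 'yaw': np.float64(0.103)}, {'x': -26, 'y': 7, 'yaw': np.float64(0.103)}]
[{'x': -25, 'y': 9, 'yaw': np.float64(0.103)}, {'x': -24, 'y': 11, 'yaw': np.float64(0.103)}, {'x': -22, 'y': 14, 'yaw': np.float64(0.103)}, {'x': -21, 'y': 16, 'yaw': np.float64(0.103)}, {'x': -19, 'y': 19, 'yaw': np.float64(0.103)}]
[{'x': -17, 'y': 20, 'yaw': np.float64(0.103)}, {'x': -15, 'y': 22, 'yaw': np.float64(0.103)}, {'x': -13, 'y': 23, 'yaw': np.float64(0.103)}, {'x': -10, 'y': 24, 'yaw': np.float64(0.103)}, {'x': -8, 'y': 25, 'yaw': np.float64(0.103)}]
[{'x': -5, 'y': 26, 'yaw': np.float64(0.103)}, {'x': -2, 'y': 27, 'yaw': np.float64(0.103)}, {'y': 26, 'yaw': np.float64(0.103)}, {'x': 4, 'y': 26, 'yaw': np.float64(0.103)}, {'x': 5, 'y': 26, 'yaw': np.float64(0.103)}]
[np.float64(0.5535962057542746), np.float64(0.03204683251767182), np.float64(0.23079173619023963), np.float64(0.23782261819674133)]
```

{"fn": "carry_out", "kwargs": {"plan": [{"x": -21,"y": -17,"yaw": 0.103},{"x": -22,"y": -14,"yaw": 0.103},{"x": -23,"y": -12,"yaw": 0.103},{"x": -25,"y": -10,"yaw": 0.103},{"x": -25,"y": -7,"yaw": 0.103}]}}

```text
invalid input at $.plan[0]: expected keys x, y, z, yaw
```

{"fn": "carry_out", "kwargs": {"plan": [{"x": -26,"y": -4,"yaw": 0.103},{"x": -27,"y": -2,"yaw": 0.103},{"x": -26,"y": 1,"yaw": 0.103},{"x": -26,"y": 4,"yaw": 0.103},{"x": -26,"y": 7,"yaw": 0.103}]}}

```text
invalid input at $.plan[0]: expected keys x, y, z, yaw
```

{"fn": "carry_out", "kwargs": {"plan": [{"x": -25,"y": 9,"yaw": 0.103},{"x": -24,"y": 11,"yaw": 0.103},{"x": -22,"y": 14,"yaw": 0.103},{"x": -21,"y": 16,"yaw": 0.103},{"x": -19,"y": 19,"yaw": 0.103}]}}

```text
invalid input at $.plan[0]: expected keys x, y, z, yaw
```

{"fn": "carry_out", "kwargs": {"plan": [{"x": -17,"y": 20,"yaw": 0.103},{"x": -15,"y": 22,"yaw": 0.103},{"x": -13,"y": 23,"yaw": 0.103},{"x": -10,"y": 24,"yaw": 0.103},{"x": -8,"y": 25,"yaw": 0.103}]}}

```text
invalid input at $.plan[0]: expected keys x, y, z, yaw
```

{"fn": "carry_out", "kwargs": {"plan": [{"x": -5,"y": 26,"yaw": 0.103},{"x": -2,"y": 27,"yaw": 0.103},{"x": 0,"y": 26,"yaw": 0.103},{"x": 4,"y": 26,"yaw": 0.103},{"x": 5,"y": 26,"yaw": 0.103}]}}

```text
invalid input at $.plan[0]: expected keys x, y, z, yaw
```

{"fn": "carry_out", "kwargs": {"plan": [{"x": 0},{"x": 0}]}}

```text
invalid input at $.plan[0]: expected keys x, y, z, yaw
```

All four keys are needed.

{"fn": "carry_out", "kwargs": {"plan": [{"x": -21,"y": -17,"z": 0,"yaw": 0.103},{"x": -22,"y": -14,"z": 0,"yaw": 0.103},{"x": -23,"y": -12,"z": 0,"yaw": 0.103},{"x": -25,"y": -10,"z": 0,"yaw": 0.103},{"x": -25,"y": -7,"z": 0,"yaw": 0.103}]}}

```text
time_s: 0.52
position: [0.2724, 0.4783, 0.2311]
eef_rot: [-3.141, 0.0, 2.293]
wrist_force: [0.4, 0.3, -1.0]
opening: 0.0855
grip_force: 0.0
```

{"fn": "carry_out", "kwargs": {"plan": [{"x": -26,"y": -4,"z": 0,"yaw": 0.103},{"x": -27,"y": -2,"z": 0,"yaw": 0.103},{"x": -26,"y": 1,"z": 0,"yaw": 0.103},{"x": -26,"y": 4,"z": 0,"yaw": 0.103},{"x": -26,"y": 7,"z": 0,"yaw": 0.103}]}}

```text
time_s: 0.93
position: [0.3434, 0.3666, 0.2312]
eef_rot: [-3.141, 0.0, 1.778]
wrist_force: [0.9, 0.6, 0.8]
opening: 0.0857
grip_force: 0.0
```

{"fn": "carry_out", "kwargs": {"plan": [{"x": -25,"y": 9,"z": 0,"yaw": 0.103},{"x": -24,"y": 11,"z": 0,"yaw": 0.103},{"x": -22,"y": 14,"z": 0,"yaw": 0.103},{"x": -21,"y": 16,"z": 0,"yaw": 0.103},{"x": -19,"y": 19,"z": 0,"yaw": 0.103}]}}

```text
time_s: 1.35
position: [0.4138, 0.2546, 0.2312]
eef_rot: [-3.141, 0.0, 1.263]
wrist_force: [-0.1, 0.2, 0.0]
opening: 0.0854
grip_force: 0.0
```

{"fn": "carry_out", "kwargs": {"plan": [{"x": -17,"y": 20,"z": 0,"yaw": 0.103},{"x": -15,"y": 22,"z": 0,"yaw": 0.103},{"x": -13,"y": 23,"z": 0,"yaw": 0.103},{"x": -10,"y": 24,"z": 0,"yaw": 0.103},{"x": -8,"y": 25,"z": 0,"yaw": 0.103}]}}

```text
time_s: 1.77
position: [0.4835, 0.1431, 0.2312]
eef_rot: [-3.142, 0.0, 0.748]
wrist_force: [-0.0, 0.5, 0.1]
opening: 0.0854
grip_force: 0.0
```

{"fn": "carry_out", "kwargs": {"plan": [{"x": -5,"y": 26,"z": 0,"yaw": 0.103},{"x": -2,"y": 27,"z": 0,"yaw": 0.103},{"x": 0,"y": 26,"z": 0,"yaw": 0.103},{"x": 4,"y": 26,"z": 0,"yaw": 0.103},{"x": 5,"y": 26,"z": 0,"yaw": 0.103}]}}

```text
time_s: 2.18
position: [0.5542, 0.0314, 0.2312]
eef_rot: [-3.142, 0.0, 0.233]
wrist_force: [0.1, 0.4, -0.2]
opening: 0.0853
grip_force: 0.0
```

{"fn": "carry_out", "kwargs": {"plan": [{"x": 0,"y": 0,"z": 0,"yaw": 0},{"x": 0,"y": 0,"z": 0,"yaw": 0}]}}

```text
time_s: 2.35
position: [0.5537, 0.0311, 0.2309]
eef_rot: [3.141, 0.001, 0.236]
wrist_force: [-0.3, 0.9, 0.4]
opening: 0.0852
grip_force: 0.0
```

```bash
sed -i 's/ if v} for r in out/} for r in out/; s/y=round(-dyaw\/n,3)/y=float(round(-dyaw\/n,3))/' h.py
python3 - <<'E'
from h import *
cv2.imwrite("pics/top1.png",read_camera("top"))
o=observe();print(o["position"],o["eef_rot"],o["joint_positions"].round(2),o["time_s"])
print(rows([.554,.032,.106],.247))
E
```

```text
[0.55338116 0.03226014 0.23088447] [-3.14159157e+00  9.21836316e-04  2.38196106e-01] [-0.65  0.5   0.69  1.81 -0.38  0.97 -1.14] 2.4
[{'x': 0, 'y': 0, 'z': 31, 'yaw': -0.002}, {'x': 0, 'y': 0, 'z': 31, 'yaw': -0.002}, {'x': 0, 'y': 0, 'z': 32, 'yaw': -0.002}, {'x': 1, 'y': 0, 'z': 31, 'yaw': -0.002}]
[np.float64(0.5543514893754213), np.float64(0.03250191832637102), np.float64(0.10588447096837811), np.float64(0.24619610595732278)]
```

{"fn": "carry_out", "kwargs": {"plan": [{"x": 0,"y": 0,"z": 25,"yaw": 0},{"x": 0,"y": 0,"z": 25,"yaw": 0},{"x": 0,"y": 0,"z": 25,"yaw": 0},{"x": 0,"y": 0,"z": 25,"yaw": 0},{"x": 1,"y": 0,"z": 25,"yaw": -0.009}]}}

```text
time_s: 2.82
position: [0.5539, 0.0339, 0.1052]
eef_rot: [-3.141, 0.0, 0.249]
wrist_force: [0.1, -0.3, -0.5]
opening: 0.0852
grip_force: 0.0
```

{"fn": "carry_out", "kwargs": {"plan": [{"x": 0,"y": 0,"z": 0,"yaw": 0},{"x": 0,"y": 0,"z": 0,"yaw": 0},{"x": 0,"y": 0,"z": 0,"yaw": 0},{"x": 0,"y": 0,"z": 0,"yaw": 0},{"x": 0,"y": 0,"z": 0,"yaw": 0}], "fingers": 0, "grip_force": 60}}

```text
time_s: 3.23
position: [0.5552, 0.0329, 0.1076]
eef_rot: [-3.141, -0.002, 0.247]
wrist_force: [-0.3, 0.1, -0.4]
opening: 0.0255
grip_force: 0.0
```

{"fn": "carry_out", "kwargs": {"plan": [{"x": 0,"y": 0,"z": 0,"yaw": 0},{"x": 0,"y": 0,"z": 0,"yaw": 0},{"x": 0,"y": 0,"z": 0,"yaw": 0},{"x": 0,"y": 0,"z": 0,"yaw": 0},{"x": 0,"y": 0,"z": 0,"yaw": 0}]}}

```text
time_s: 3.65
position: [0.5551, 0.0329, 0.1072]
eef_rot: [-3.141, -0.001, 0.247]
wrist_force: [-1.5, 2.2, 10.0]
opening: 0.0082
grip_force: 58.5
```

{"fn": "carry_out", "kwargs": {"plan": [{"x": -3.8,"y": 1,"z": 0,"yaw": -0.02},{"x": -3.8,"y": 1,"z": 0,"yaw": -0.02},{"x": -3.8,"y": 1,"z": 0,"yaw": -0.02},{"x": -3.8,"y": 1,"z": 0,"yaw": -0.02},{"x": -3.8,"y": 1,"z": 0,"yaw": -0.02}]}}

```text
time_s: 4.07
position: [0.5384, 0.0231, 0.1072]
eef_rot: [-3.141, -0.002, 0.349]
wrist_force: [-2.0, 3.7, 10.2]
opening: 0.0084
grip_force: 59.1
```

{"fn": "carry_out", "kwargs": {"plan": [{"x": -3.8,"y": 1,"z": 0,"yaw": -0.02},{"x": -3.8,"y": 1,"z": 0,"yaw": -0.02},{"x": -3.8,"y": 1,"z": 0,"yaw": -0.02},{"x": -3.8,"y": 1,"z": 0,"yaw": -0.02},{"x": -3.8,"y": 1,"z": 0,"yaw": -0.02}]}}

```text
time_s: 4.48
position: [0.5224, 0.0114, 0.1072]
eef_rot: [-3.141, -0.002, 0.448]
wrist_force: [-1.7, 5.5, 12.6]
opening: 0.0082
grip_force: 59.4
```

{"fn": "carry_out", "kwargs": {"plan": [{"x": -9.4,"y": 2.7,"z": 0,"yaw": -0.05},{"x": -9.4,"y": 2.7,"z": 0,"yaw": -0.05},{"x": -9.4,"y": 2.7,"z": 0,"yaw": -0.05},{"x": -9.4,"y": 2.7,"z": 0,"yaw": -0.05},{"x": -9.4,"y": 2.7,"z": 0,"yaw": -0.05}]}}

```text
time_s: 4.9
position: [0.4887, -0.024, 0.1071]
eef_rot: [-3.14, -0.001, 0.701]
wrist_force: [-6.1, 10.5, 17.6]
opening: 0.0084
grip_force: 60.2
```

{"fn": "carry_out", "kwargs": {"plan": [{"x": -9.4,"y": 2.7,"z": 0,"yaw": -0.05},{"x": -9.4,"y": 2.7,"z": 0,"yaw": -0.05},{"x": -9.4,"y": 2.7,"z": 0,"yaw": -0.05},{"x": -9.4,"y": 2.7,"z": 0,"yaw": -0.05},{"x": -9.4,"y": 2.7,"z": 0,"yaw": -0.05}]}}

```text
time_s: 5.32
position: [0.4645, -0.0672, 0.1071]
eef_rot: [-3.139, -0.001, 0.95]
wrist_force: [-13.3, 10.2, 27.4]
opening: 0.0082
grip_force: 61.2
```

{"fn": "carry_out", "kwargs": {"plan": [{"x": -9.4,"y": 2.7,"z": 0,"yaw": -0.05},{"x": -9.4,"y": 2.7,"z": 0,"yaw": -0.05},{"x": -9.4,"y": 2.7,"z": 0,"yaw": -0.05},{"x": -9.4,"y": 2.7,"z": 0,"yaw": -0.05},{"x": -9.4,"y": 2.7,"z": 0,"yaw": -0.05}]}}

```text
time_s: 5.73
position: [0.452, -0.1152, 0.107]
eef_rot: [-3.138, -0.001, 1.199]
wrist_force: [-18.1, 7.2, 30.2]
opening: 0.0083
grip_force: 61.6
```

{"fn": "carry_out", "kwargs": {"plan": [{"x": -9.4,"y": 2.7,"z": 0,"yaw": -0.05},{"x": -9.4,"y": 2.7,"z": 0,"yaw": -0.05},{"x": 0,"y": 0,"z": 0,"yaw": 0},{"x": 0,"y": 0,"z": 0,"yaw": 0}]}}

```text
time_s: 6.07
position: [0.4505, -0.1361, 0.107]
eef_rot: [-3.138, 0.0, 1.295]
wrist_force: [-20.1, 0.0, 31.2]
opening: 0.0084
grip_force: 61.6
```

{"fn": "carry_out", "kwargs": {"plan": [{"x": 0,"y": 0,"z": 0,"yaw": 0},{"x": 0,"y": 0,"z": 0,"yaw": 0},{"x": 0,"y": 0,"z": 0,"yaw": 0},{"x": 0,"y": 0,"z": 0,"yaw": 0},{"x": 0,"y": 0,"z": 0,"yaw": 0}], "fingers": 1}}

```text
time_s: 6.48
position: [0.453, -0.1351, 0.1064]
eef_rot: [3.141, 0.0, 1.297]
wrist_force: [0.1, 0.1, -0.4]
opening: 0.0687
grip_force: 0.0
```

{"fn": "carry_out", "kwargs": {"plan": [{"x": 0,"y": 0,"z": -30,"yaw": 0},{"x": 0,"y": 0,"z": -40,"yaw": 0},{"x": 0,"y": 0,"z": -40,"yaw": 0},{"x": 0,"y": 0,"z": -13,"yaw": 0}]}}

```text
time_s: 6.82
position: [0.4541, -0.1357, 0.2339]
eef_rot: [3.136, -0.001, 1.296]
wrist_force: [0.7, 0.5, -0.3]
opening: 0.0854
grip_force: 0.0
```

Run:
```python
from h import *
print(rows([.481,.281,.230]))
```

```text
[{'x': 37, 'y': -8, 'z': 0, 'yaw': 0.0}, {'x': 37, 'y': -8, 'z': 1, 'yaw': 0.0}, {'x': 37, 'y': -8, 'z': 0, 'yaw': 0.0}, {'x': 38, 'y': -8, 'z': 0, 'yaw': 0.0}, {'x': 37, 'y': -8, 'z': 1, 'yaw': 0.0}]
[{'x': 37, 'y': -8, 'z': 0, 'yaw': 0.0}, {'x': 37, 'y': -7, 'z': 1, 'yaw': 0.0}, {'x': 37, 'y': -8, 'z': 0, 'yaw': 0.0}, {'x': 37, 'y': -8, 'z': 0, 'yaw': 0.0}, {'x': 37, 'y': -8, 'z': 1, 'yaw': 0.0}]
[{'x': 37, 'y': -8, 'z': 0, 'yaw': 0.0}]
[np.float64(0.48102217112157025), np.float64(0.280587175814119), np.float64(0.2299344198154396), np.float64(1.2961811317161116)]
```

{"fn": "carry_out", "kwargs": {"plan": [{"x": 37,"y": -8,"z": 0,"yaw": 0},{"x": 37,"y": -8,"z": 0,"yaw": 0},{"x": 37,"y": -8,"z": 0,"yaw": 0},{"x": 38,"y": -8,"z": 0,"yaw": 0},{"x": 37,"y": -8,"z": 0,"yaw": 0}]}}

```text
time_s: 7.23
position: [0.4644, 0.0567, 0.2295]
eef_rot: [3.141, -0.0, 1.297]
wrist_force: [1.3, -0.4, 0.1]
opening: 0.0855
grip_force: 0.0
```

{"fn": "carry_out", "kwargs": {"plan": [{"x": 37,"y": -8,"z": 0,"yaw": 0},{"x": 37,"y": -7,"z": 0,"yaw": 0},{"x": 37,"y": -8,"z": 0,"yaw": 0},{"x": 37,"y": -8,"z": 0,"yaw": 0},{"x": 37,"y": -8,"z": 0,"yaw": 0}]}}

```text
time_s: 7.65
position: [0.4768, 0.2454, 0.2293]
eef_rot: [3.142, -0.0, 1.297]
wrist_force: [0.2, -1.4, 0.9]
opening: 0.0855
grip_force: 0.0
```

{"fn": "carry_out", "kwargs": {"plan": [{"x": 38,"y": -7,"z": 0,"yaw": 0},{"x": 0,"y": 0,"z": 0,"yaw": 0},{"x": 0,"y": 0,"z": 0,"yaw": 0}]}}

```text
time_s: 7.9
position: [0.4801, 0.284, 0.2287]
eef_rot: [-3.141, 0.0, 1.3]
wrist_force: [-0.2, -1.8, -0.6]
opening: 0.0855
grip_force: 0.0
```

Run:
```python
from h import *
t=read_camera("top");s=read_camera("side");o=observe();print(o["position"],o["eef_rot"][2],o["time_s"])
a=cv2.resize(t[100:240,180:420],None,fx=3.2,fy=3.2,interpolation=cv2.INTER_CUBIC)
b=cv2.resize(s[110:190,220:380],(768,150*0+150),interpolation=cv2.INTER_CUBIC) if 0 else None
cv2.imwrite("pics/crop3.png",a);cv2.imwrite("pics/side2.png",s);cv2.imwrite("pics/top2.png",t)
```

```text
[0.4806178  0.28129223 0.22909713] 1.2964646115602365 8.0
```

View pics/crop3.png

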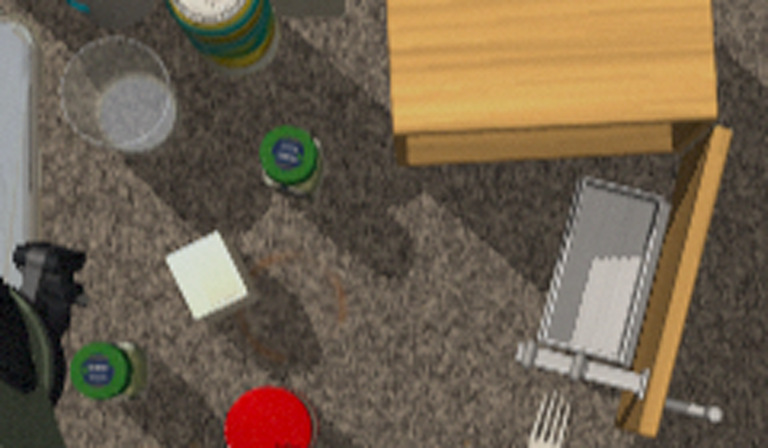

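Top crop: the door is wide open. The tray's rim corners are at about crop (585,180), (665,200), (625,360) and (545,345), and the strike arm crosses near the tray's free end at (520–645, 350–385). The jar at (100,370), the carton and the tin are undisturbed.

Run:
```python
from h import *
P=[onz("top",180+x/3.2,100+y/3.2,.060)[:2] for x,y in((585,180),(665,200),(625,360),(545,345))]
P=np.array(P);print(P.round(4),P.mean(0).round(4))
H=np.array([.6486,-.1386])
A,B=[onz("top",180+x/3.2,100+y/3.2,.152)[:2] for x,y in((731,128),(656,433))]  # inner? right(outer) top edge
print("outer edge",A,B,"phi",np.arctan2(-(B-A)[0],(B-A)[1]))
h=onz("top",180+714/3.2,100+413/3.2,.146)[:2];print("handle",h)
v=h-H;ph=np.arctan2(v[1],v[0])%(2*np.pi)-np.arctan2(.19,-.049);print("phi",ph,np.linalg.norm(v))
c,s=np.cos(ph),np.sin(ph);R=np.array([[c,-s],[s,c]])
print("rim in door frame",((P-H)@R).round(4),((P.mean(0)-H)@R).round(4))
for x,y in((525,352),(645,383)):print("strike",((onz("top",180+x/3.2,100+y/3.2,.128)[:2]-H)@R).round(4))
t=cv2.imread("pics/top2.png")
for c in blobs(t,(45,90,40),(75,255,255),60):
    (u,v),r=cv2.minEnclosingCircle(c);x,y,w,h=cv2.boundingRect(c)
    if 195<u<230: print(u,v,r,(x,y,w,h),onz("top",u,v,.1))
for p in([.482,.282,.1],[.482,.2615,.1],[.482,.3025,.1],[.482,.2615,.079]):print(proj("top",p))
```

```text
[[ 0.6203 -0.0641]
 [ 0.6053 -0.123 ]
 [ 0.4876 -0.0924]
 [ 0.4988 -0.0338]] [ 0.553  -0.0783]
outer edge [ 0.64327289 -0.15340241] [ 0.43755233 -0.10048074] phi 1.3190055991272192
handle [ 0.45064968 -0.14072671]
phi 1.329144461704441 0.19796174066953917
rim in door frame [[0.0656 0.0453]
 [0.0048 0.0457]
 [0.0064 0.1674]
 [0.0659 0.1705]] [0.0357 0.1072]
strike [0.0831 0.1812]
strike [-0.0021  0.1824]
211.34210205078125 215.5 9.670931816101074 (202, 207, 20, 18) [0.48167321 0.28315048 0.1       ]
(np.float64(211.85373191082908), np.float64(215.35323271511407))
(np.float64(220.95237980050211), np.float64(215.321421448764))
(np.float64(202.75298998928804), np.float64(215.38505130275036))
(np.float64(222.73481749781462), np.float64(215.3772315536498))
```

{"fn": "carry_out", "kwargs": {"plan": [{"x": 2,"y": 0,"z": 36,"yaw": 0},{"x": 0,"y": 0,"z": 36,"yaw": 0},{"x": 0,"y": 0,"z": 36,"yaw": 0},{"x": 0,"y": 0,"z": 36,"yaw": 0},{"x": 0,"y": 0,"z": 34,"yaw": 0}]}}

```text
time_s: 8.42
position: [0.4814, 0.2824, 0.05]
eef_rot: [3.141, 0.0, 1.295]
wrist_force: [1.4, -0.1, 0.1]
opening: 0.0857
grip_force: 0.0
```

{"fn": "carry_out", "kwargs": {"plan": [{"x": 0,"y": 0,"z": 0,"yaw": 0},{"x": 0,"y": 0,"z": 0,"yaw": 0},{"x": 0,"y": 0,"z": 0,"yaw": 0},{"x": 0,"y": 0,"z": 0,"yaw": 0},{"x": 0,"y": 0,"z": 0,"yaw": 0}], "fingers": 0.3, "grip_force": 25}}

```text
time_s: 8.83
position: [0.4824, 0.2844, 0.0538]
eef_rot: [3.139, -0.003, 1.297]
wrist_force: [-0.4, -1.1, 4.1]
opening: 0.0426
grip_force: 24.5
```

{"fn": "carry_out", "kwargs": {"plan": [{"x": 0,"y": 0,"z": 0,"yaw": 0},{"x": 0,"y": 0,"z": 0,"yaw": 0},{"x": 0,"y": 0,"z": 0,"yaw": 0}]}}

```text
time_s: 9.08
position: [0.4824, 0.2843, 0.0538]
eef_rot: [3.139, -0.003, 1.296]
wrist_force: [-0.4, -2.2, 4.4]
opening: 0.0426
grip_force: 24.5
```

{"fn": "carry_out", "kwargs": {"plan": [{"x": 0,"y": 0,"z": -15,"yaw": 0},{"x": 0,"y": 0,"z": -25,"yaw": 0},{"x": 0,"y": 0,"z": -30,"yaw": 0},{"x": 0,"y": 0,"z": -30,"yaw": 0},{"x": 0,"y": 0,"z": -20,"yaw": 0}]}}

```text
time_s: 9.5
position: [0.4822, 0.2842, 0.1761]
eef_rot: [3.139, -0.004, 1.296]
wrist_force: [1.2, 0.5, -1.3]
opening: 0.0426
grip_force: 25.8
```

Run:
```python
from h import *
o=observe();print(o["position"],o["opening"],o["grip_force"],o["wrist_force"],o["time_s"])
print(rows([.563,-.079,.171],1.322,15))
```

```text
[0.48217626 0.28417916 0.17613499] 0.04260081336745866 25.774316332972376 [ 1.21805034  0.47322095 -1.28240525] 9.5
[{'x': -22, 'y': 12, 'z': 0, 'yaw': -0.002}, {'x': -22, 'y': 11, 'z': 1, 'yaw': -0.002}, {'x': -22, 'y': 12, 'z': 0, 'yaw': -0.002}, {'x': -22, 'y': 12, 'z': 0, 'yaw': -0.002}, {'x': -21, 'y': 11, 'z': 1, 'yaw': -0.002}]
[{'x': -22, 'y': 12, 'z': 0, 'yaw': -0.002}, {'x': -22, 'y': 11, 'z': 0, 'yaw': -0.002}, {'x': -22, 'y': 12, 'z': 1, 'yaw': -0.002}, {'x': -22, 'y': 11, 'z': 0, 'yaw': -0.002}, {'x': -23, 'y': 12, 'z': 0, 'yaw': -0.002}]
[{'x': -22, 'y': 11, 'z': 1, 'yaw': -0.002}, {'x': -22, 'y': 11, 'z': 0, 'yaw': -0.002}, {'x': -22, 'y': 11, 'z': 0, 'yaw': -0.002}, {'x': -22, 'y': 11, 'z': 1, 'yaw': -0.002}, {'x': -22, 'y': 12, 'z': 0, 'yaw': -0.002}]
[np.float64(0.56339586952502), np.float64(-0.07899070452351066), np.float64(0.17113499468680568), np.float64(1.3263423962718066)]
```

{"fn": "carry_out", "kwargs": {"plan": [{"x": -10,"y": 5,"z": 0,"yaw": -0.005},{"x": -22,"y": 12,"z": 0,"yaw": -0.005},{"x": -22,"y": 11,"z": 0,"yaw": -0.005},{"x": -22,"y": 12,"z": 0,"yaw": -0.005},{"x": -22,"y": 11,"z": 0,"yaw": -0.006}]}}

```text
time_s: 9.92
position: [0.5054, 0.1745, 0.1728]
eef_rot: [3.14, -0.001, 1.323]
wrist_force: [0.9, 0.2, -1.7]
opening: 0.0425
grip_force: 25.8
```

{"fn": "carry_out", "kwargs": {"plan": [{"x": -22,"y": 12,"z": 0,"yaw": 0},{"x": -22,"y": 12,"z": 0,"yaw": 0},{"x": -22,"y": 11,"z": 0,"yaw": 0},{"x": -22,"y": 12,"z": 0,"yaw": 0},{"x": -22,"y": 11,"z": 0,"yaw": 0}]}}

```text
time_s: 10.33
position: [0.5347, 0.0535, 0.1727]
eef_rot: [3.14, -0.001, 1.323]
wrist_force: [-0.0, 0.0, -0.6]
opening: 0.0425
grip_force: 25.8
```

{"fn": "carry_out", "kwargs": {"plan": [{"x": -22,"y": 12,"z": 0,"yaw": 0},{"x": -22,"y": 11,"z": 0,"yaw": 0},{"x": -22,"y": 12,"z": 0,"yaw": 0},{"x": -22,"y": 11,"z": 0,"yaw": 0},{"x": -18,"y": 9,"z": 0,"yaw": 0}]}}

```text
time_s: 10.75
position: [0.5618, -0.0636, 0.1728]
eef_rot: [3.139, -0.0, 1.322]
wrist_force: [-0.3, -0.4, -0.9]
opening: 0.0426
grip_force: 25.8
```

{"fn": "carry_out", "kwargs": {"plan": [{"x": -10,"y": 7,"z": 0,"yaw": 0},{"x": -5,"y": 2,"z": 0,"yaw": 0},{"x": 0,"y": 0,"z": 0,"yaw": 0},{"x": 0,"y": 0,"z": 0,"yaw": 0}]}}

```text
time_s: 11.08
position: [0.5665, -0.0769, 0.1716]
eef_rot: [3.141, -0.001, 1.323]
wrist_force: [-0.1, 0.7, -0.8]
opening: 0.0424
grip_force: 25.8
```

Run:
```python
from h import *
t=read_camera("top");s=read_camera("side")
o=observe();print(o["position"],o["eef_rot"],o["time_s"])
print(rows([.563,-.079,.171],1.322))
cv2.imwrite("pics/c4.png",np.vstack([cv2.resize(t[90:230,280:440],(640,560)[:2],interpolation=cv2.INTER_CUBIC)]))
cv2.imwrite("pics/c5.png",cv2.resize(s[150:290,290:450],(640,560),interpolation=cv2.INTER_CUBIC))
```

```text
[ 0.56645059 -0.07647868  0.1713963 ] [-3.14143441e+00 -5.35654826e-04  1.32433196e+00] 11.1833
[{'x': -3, 'y': -3, 'z': 0, 'yaw': 0.002}]
[np.float64(0.5628093161340076), np.float64(-0.0786560929028462), np.float64(0.1713963031716334), np.float64(1.3223319614384803)]
```

View pics/c5.png

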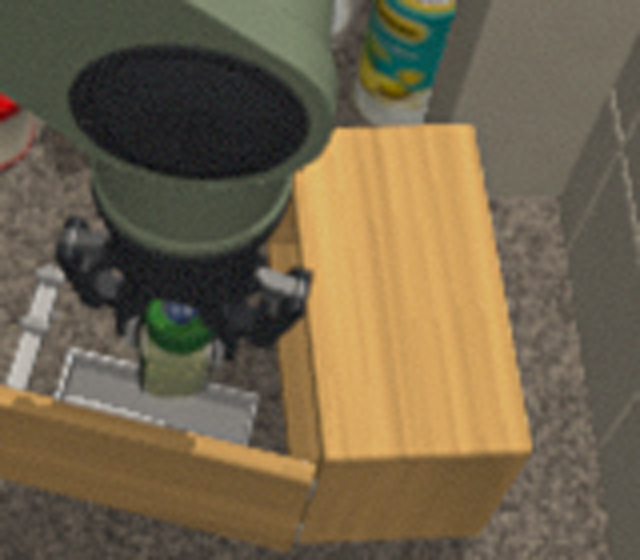

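Side crop: the jar hangs upright above the tray, cap at crop (180,325), with the tray from (65,355) to (255,440). The gripper clears both the strike at (35,325) and the carcass. Lowering.

{"fn": "carry_out", "kwargs": {"plan": [{"x": -1,"y": -2,"z": 20,"yaw": 0},{"x": -1,"y": -2,"z": 20,"yaw": 0},{"x": 0,"y": 0,"z": 18,"yaw": 0},{"x": 0,"y": 0,"z": 12,"yaw": 0},{"x": 0,"y": 0,"z": 6,"yaw": 0}]}}

```text
time_s: 11.6
position: [0.5616, -0.0779, 0.0939]
eef_rot: [-3.14, 0.0, 1.324]
wrist_force: [-0.2, -0.2, -0.3]
opening: 0.0426
grip_force: 25.8
```

{"fn": "carry_out", "kwargs": {"plan": [{"x": 0,"y": 0,"z": 2,"yaw": 0},{"x": 0,"y": 0,"z": 1,"yaw": 0},{"x": 0,"y": 0,"z": 1,"yaw": 0}]}}

```text
time_s: 11.85
position: [0.5627, -0.0788, 0.092]
eef_rot: [3.141, -0.0, 1.323]
wrist_force: [1.4, 0.7, -1.1]
opening: 0.0424
grip_force: 25.8
```

{"fn": "carry_out", "kwargs": {"plan": [{"x": 0,"y": 0,"z": 1,"yaw": 0},{"x": 0,"y": 0,"z": 1,"yaw": 0}]}}

```text
time_s: 12.02
position: [0.5625, -0.0789, 0.0898]
eef_rot: [3.141, -0.0, 1.323]
wrist_force: [-0.1, -0.1, -0.7]
opening: 0.0423
grip_force: 25.8
```

{"fn": "carry_out", "kwargs": {"plan": [{"x": 0,"y": 0,"z": 0.5,"yaw": 0},{"x": 0,"y": 0,"z": 0.5,"yaw": 0},{"x": 0,"y": 0,"z": 0.5,"yaw": 0},{"x": 0,"y": 0,"z": 0,"yaw": 0}]}}

```text
time_s: 12.35
position: [0.5625, -0.0788, 0.0886]
eef_rot: [3.141, -0.0, 1.323]
wrist_force: [-3.6, 2.3, 13.5]
opening: 0.0424
grip_force: 26.7
```

{"fn": "carry_out", "kwargs": {"plan": [{"x": 0,"y": 0,"z": -0.4,"yaw": 0},{"x": 0,"y": 0,"z": 0,"yaw": 0}]}}

```text
time_s: 12.52
position: [0.5625, -0.0788, 0.0887]
eef_rot: [3.141, -0.0, 1.323]
wrist_force: [-1.6, 1.1, 7.8]
opening: 0.0426
grip_force: 26.3
```

{"fn": "carry_out", "kwargs": {"plan": [{"x": 0,"y": 0,"z": 0,"yaw": 0},{"x": 0,"y": 0,"z": 0,"yaw": 0},{"x": 0,"y": 0,"z": 0,"yaw": 0},{"x": 0,"y": 0,"z": 0,"yaw": 0},{"x": 0,"y": 0,"z": 0,"yaw": 0}], "fingers": 0.85}}

```text
time_s: 12.93
position: [0.5622, -0.0789, 0.0881]
eef_rot: [-3.142, 0.0, 1.323]
wrist_force: [0.6, 0.1, -0.9]
opening: 0.0725
grip_force: 0.0
```

{"fn": "carry_out", "kwargs": {"plan": [{"x": 0,"y": 0,"z": -15,"yaw": 0},{"x": 0,"y": 0,"z": -30,"yaw": 0},{"x": 0,"y": 0,"z": -40,"yaw": 0},{"x": 0,"y": 0,"z": -40,"yaw": 0},{"x": 0,"y": 0,"z": -25,"yaw": 0}]}}

```text
time_s: 13.35
position: [0.5628, -0.0791, 0.2419]
eef_rot: [3.139, -0.001, 1.322]
wrist_force: [0.9, -0.1, 0.1]
opening: 0.0723
grip_force: 0.0
```

Run:
```python
from h import *
print(rows([.4506,-.1385,.235],1.322))
```

```text
[{'x': -21, 'y': -24, 'z': 2, 'yaw': 0.0}, {'x': -22, 'y': -23, 'z': 1, 'yaw': 0.0}, {'x': -21, 'y': -24, 'z': 2, 'yaw': 0.0}, {'x': -21, 'y': -23, 'z': 2, 'yaw': 0.0}]
[np.float64(0.45077264879506634), np.float64(-0.1384119036837811), np.float64(0.23492129256530708), np.float64(1.322366390568284)]
```

{"fn": "carry_out", "kwargs": {"plan": [{"x": -21,"y": -24,"z": 2,"yaw": 0},{"x": -22,"y": -23,"z": 1,"yaw": 0},{"x": -21,"y": -24,"z": 2,"yaw": 0},{"x": -21,"y": -23,"z": 2,"yaw": 0},{"x": 0,"y": 0,"z": 0,"yaw": 0}], "fingers": 0.8}}

```text
time_s: 13.77
position: [0.4455, -0.141, 0.2312]
eef_rot: [-3.14, 0.001, 1.318]
wrist_force: [1.5, -1.0, 0.7]
opening: 0.0683
grip_force: 0.0
```

Run:
```python
from h import *
t=read_camera("top");s=read_camera("side")
o=observe();print(o["position"],o["eef_rot"],o["time_s"])
cv2.imwrite("pics/c6.png",np.hstack([cv2.resize(t[100:240,280:420],(400,400),interpolation=cv2.INTER_CUBIC),cv2.resize(s[150:290,270:410],(400,400),interpolation=cv2.INTER_CUBIC)]))
```

```text
[ 0.44978528 -0.13866274  0.23158871] [ 3.14092803e+00 -2.69881369e-04  1.32135627e+00] 13.8667
```

View pics/c6.png

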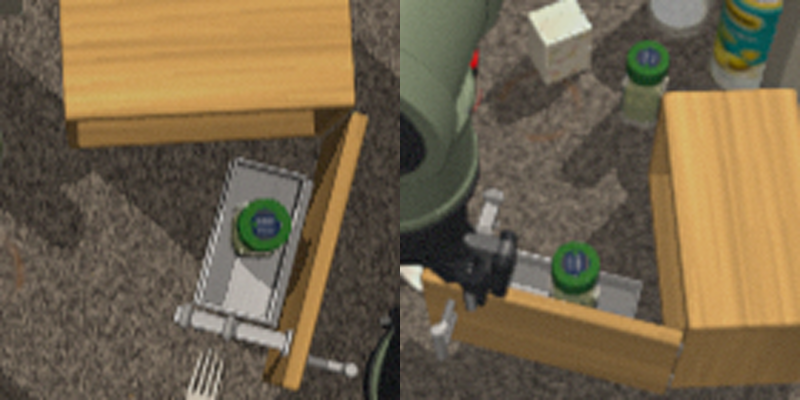

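Left panel: the jar stands upright in the tray, cap at (264,226), and the handle top at (348,370) is directly below the gripper. I'll regrasp it.

{"fn": "carry_out", "kwargs": {"plan": [{"x": 0,"y": 0,"z": 25,"yaw": 0},{"x": 0,"y": 0,"z": 25,"yaw": 0},{"x": 0,"y": 0,"z": 25,"yaw": 0},{"x": 0,"y": 0,"z": 25,"yaw": 0},{"x": 0,"y": 0,"z": 25,"yaw": 0}]}}

```text
time_s: 14.28
position: [0.4511, -0.1376, 0.1049]
eef_rot: [3.141, -0.0, 1.324]
wrist_force: [1.7, 0.7, -0.6]
opening: 0.0685
grip_force: 0.0
```

{"fn": "carry_out", "kwargs": {"plan": [{"x": 0,"y": 0,"z": 0,"yaw": 0},{"x": 0,"y": 0,"z": 0,"yaw": 0},{"x": 0,"y": 0,"z": 0,"yaw": 0},{"x": 0,"y": 0,"z": 0,"yaw": 0},{"x": 0,"y": 0,"z": 0,"yaw": 0}], "fingers": 0, "grip_force": 40}}

```text
time_s: 14.7
position: [0.4496, -0.1381, 0.1072]
eef_rot: [-3.141, -0.0, 1.323]
wrist_force: [-8.1, 0.7, 24.0]
opening: 0.0088
grip_force: 39.1
```

{"fn": "carry_out", "kwargs": {"plan": [{"x": 0,"y": 0,"z": 0,"yaw": 0},{"x": 0,"y": 0,"z": 0,"yaw": 0},{"x": 0,"y": 0,"z": 0,"yaw": 0},{"x": 0,"y": 0,"z": 0,"yaw": 0}]}}

```text
time_s: 15.03
position: [0.4497, -0.1382, 0.1074]
eef_rot: [-3.141, -0.0, 1.323]
wrist_force: [-8.7, 0.9, 13.8]
opening: 0.0089
grip_force: 39.1
```

{"fn": "carry_out", "kwargs": {"plan": [{"x": 1.9,"y": -0.4,"z": 0,"yaw": 0.01},{"x": 3.8,"y": -0.9,"z": 0,"yaw": 0.02},{"x": 5.7,"y": -1.3,"z": 0,"yaw": 0.03},{"x": 7.7,"y": -1.7,"z": 0,"yaw": 0.04},{"x": 7.7,"y": -1.7,"z": 0,"yaw": 0.04}]}}

```text
time_s: 15.45
position: [0.4518, -0.1111, 0.1074]
eef_rot: [-3.141, 0.0, 1.18]
wrist_force: [-8.4, -2.8, 14.3]
opening: 0.009
grip_force: 39.2
```

{"fn": "carry_out", "kwargs": {"plan": [{"x": 7.7,"y": -1.7,"z": 0,"yaw": 0.04},{"x": 7.7,"y": -1.7,"z": 0,"yaw": 0.04},{"x": 7.7,"y": -1.7,"z": 0,"yaw": 0.04},{"x": 7.7,"y": -1.7,"z": 0,"yaw": 0.04},{"x": 7.7,"y": -1.7,"z": 0,"yaw": 0.04}]}}

```text
time_s: 15.87
position: [0.4617, -0.0724, 0.1074]
eef_rot: [-3.141, -0.0, 0.98]
wrist_force: [-8.8, -1.6, 14.1]
opening: 0.0087
grip_force: 39.3
```

{"fn": "carry_out", "kwargs": {"plan": [{"x": 7.7,"y": -1.7,"z": 0,"yaw": 0.04},{"x": 7.7,"y": -1.7,"z": 0,"yaw": 0.04},{"x": 7.7,"y": -1.7,"z": 0,"yaw": 0.04},{"x": 7.7,"y": -1.7,"z": 0,"yaw": 0.04},{"x": 7.7,"y": -1.7,"z": 0,"yaw": 0.04}]}}

```text
time_s: 16.28
position: [0.4791, -0.0367, 0.1074]
eef_rot: [-3.141, -0.001, 0.781]
wrist_force: [-6.8, -0.5, 12.0]
opening: 0.0089
grip_force: 39.2
```

{"fn": "carry_out", "kwargs": {"plan": [{"x": 7.7,"y": -1.7,"z": 0,"yaw": 0.04},{"x": 7.7,"y": -1.7,"z": 0,"yaw": 0.04},{"x": 7.7,"y": -1.7,"z": 0,"yaw": 0.04},{"x": 7.7,"y": -1.7,"z": 0,"yaw": 0.04},{"x": 7.7,"y": -1.7,"z": 0,"yaw": 0.04}]}}

```text
time_s: 16.7
position: [0.5033, -0.0054, 0.1074]
eef_rot: [-3.141, -0.001, 0.581]
wrist_force: [-5.3, -0.7, 10.1]
opening: 0.0092
grip_force: 39.1
```

{"fn": "carry_out", "kwargs": {"plan": [{"x": 7.7,"y": -1.7,"z": 0,"yaw": 0.04},{"x": 7.7,"y": -1.7,"z": 0,"yaw": 0.04},{"x": 5.7,"y": -1.3,"z": 0,"yaw": 0.03},{"x": 3.8,"y": -0.9,"z": 0,"yaw": 0.02},{"x": 1.9,"y": -0.4,"z": 0,"yaw": 0.01}]}}

```text
time_s: 17.12
position: [0.5241, 0.0137, 0.1075]
eef_rot: [-3.141, -0.002, 0.442]
wrist_force: [-1.5, 0.9, 7.9]
opening: 0.009
grip_force: 39.1
```

{"fn": "carry_out", "kwargs": {"plan": [{"x": 0,"y": 0,"z": 0,"yaw": 0}]}}

```text
time_s: 17.2
position: [0.5242, 0.0137, 0.1075]
eef_rot: [-3.141, -0.002, 0.443]
wrist_force: [-1.4, 2.7, 6.6]
opening: 0.009
grip_force: 39.1
```

{"fn": "carry_out", "kwargs": {"plan": [{"x": 1.9,"y": -0.4,"z": 0,"yaw": 0.01},{"x": 1.9,"y": -0.5,"z": 0,"yaw": 0.01},{"x": 1.9,"y": -0.4,"z": 0,"yaw": 0.01},{"x": 1.9,"y": -0.5,"z": 0,"yaw": 0.01},{"x": 1.9,"y": -0.4,"z": 0,"yaw": 0.01}]}}

```text
time_s: 17.62
position: [0.5315, 0.0192, 0.1075]
eef_rot: [-3.141, -0.002, 0.393]
wrist_force: [-3.0, 1.3, 5.9]
opening: 0.0086
grip_force: 39.1
```

{"fn": "carry_out", "kwargs": {"plan": [{"x": 1.9,"y": -0.4,"z": 0,"yaw": 0.01},{"x": 1.9,"y": -0.5,"z": 0,"yaw": 0.01},{"x": 1.9,"y": -0.4,"z": 0,"yaw": 0.01}]}}

```text
time_s: 17.87
position: [0.5355, 0.0221, 0.1074]
eef_rot: [-3.141, -0.0, 0.362]
wrist_force: [-6.6, -0.9, 10.6]
opening: 0.0089
grip_force: 39.6
```

{"fn": "carry_out", "kwargs": {"plan": [{"x": 1.9,"y": -0.4,"z": 0,"yaw": 0.01},{"x": 1.9,"y": -0.5,"z": 0,"yaw": 0.01},{"x": 1.9,"y": -0.4,"z": 0,"yaw": 0.01}]}}

```text
time_s: 18.12
position: [0.541, 0.0257, 0.1075]
eef_rot: [-3.141, -0.001, 0.332]
wrist_force: [-2.8, 0.7, 5.6]
opening: 0.009
grip_force: 39.1
```

{"fn": "carry_out", "kwargs": {"plan": [{"x": 1.9,"y": -0.4,"z": 0,"yaw": 0.01},{"x": 1.9,"y": -0.5,"z": 0,"yaw": 0.01}]}}

```text
time_s: 18.28
position: [0.5447, 0.0279, 0.1075]
eef_rot: [-3.141, -0.002, 0.313]
wrist_force: [0.3, 2.7, 6.2]
opening: 0.009
grip_force: 39.1
```

{"fn": "carry_out", "kwargs": {"plan": [{"x": 1.9,"y": -0.4,"z": 0,"yaw": 0.01},{"x": 1.9,"y": -0.5,"z": 0,"yaw": 0.01},{"x": 1.9,"y": -0.4,"z": 0,"yaw": 0.01}]}}

```text
time_s: 18.53
position: [0.5498, 0.0308, 0.1075]
eef_rot: [-3.141, -0.002, 0.283]
wrist_force: [-1.3, 1.0, 9.4]
opening: 0.0091
grip_force: 39.4
```

{"fn": "carry_out", "kwargs": {"plan": [{"x": 1.9,"y": -0.4,"z": 0,"yaw": 0.01},{"x": 1.9,"y": -0.5,"z": 0,"yaw": 0.01},{"x": 1.9,"y": -0.4,"z": 0,"yaw": 0.01}]}}

```text
time_s: 18.78
position: [0.5549, 0.0336, 0.1075]
eef_rot: [-3.141, -0.002, 0.253]
wrist_force: [-1.8, 2.8, 9.7]
opening: 0.0086
grip_force: 39.4
```

{"fn": "carry_out", "kwargs": {"plan": [{"x": 1.0,"y": -0.2,"z": 0,"yaw": 0.005},{"x": 0.9,"y": -0.2,"z": 0,"yaw": 0.005}]}}

```text
time_s: 18.95
position: [0.5567, 0.0345, 0.1075]
eef_rot: [-3.141, -0.002, 0.243]
wrist_force: [-1.5, 2.9, 8.9]
opening: 0.0087
grip_force: 39.4
```

{"fn": "carry_out", "kwargs": {"plan": [{"x": 1.0,"y": -0.2,"z": 0,"yaw": 0.005},{"x": 0.9,"y": -0.2,"z": 0,"yaw": 0.005}]}}

```text
time_s: 19.12
position: [0.5584, 0.0354, 0.1075]
eef_rot: [-3.141, -0.002, 0.233]
wrist_force: [-2.0, 2.3, 8.2]
opening: 0.0088
grip_force: 39.4
```

Free travel so far (θ ≈ 0.16). Continuing in 2 mm steps.

{"fn": "carry_out", "kwargs": {"plan": [{"x": 1.0,"y": -0.2,"z": 0,"yaw": 0.005},{"x": 0.9,"y": -0.2,"z": 0,"yaw": 0.005}]}}

```text
time_s: 19.28
position: [0.5601, 0.0362, 0.1075]
eef_rot: [-3.141, -0.002, 0.223]
wrist_force: [-1.8, 2.6, 9.2]
opening: 0.0092
grip_force: 39.4
```

{"fn": "carry_out", "kwargs": {"plan": [{"x": 1.0,"y": -0.2,"z": 0,"yaw": 0.005},{"x": 0.9,"y": -0.2,"z": 0,"yaw": 0.005}]}}

```text
time_s: 19.45
position: [0.5619, 0.0371, 0.1075]
eef_rot: [-3.141, -0.002, 0.213]
wrist_force: [-1.9, 2.0, 8.6]
opening: 0.0085
grip_force: 39.4
```

{"fn": "carry_out", "kwargs": {"plan": [{"x": 1.0,"y": -0.2,"z": 0,"yaw": 0.005},{"x": 0.9,"y": -0.2,"z": 0,"yaw": 0.005}]}}

```text
time_s: 19.62
position: [0.5636, 0.0379, 0.1075]
eef_rot: [-3.14, -0.002, 0.203]
wrist_force: [-5.2, 1.5, 9.7]
opening: 0.0089
grip_force: 39.4
```

{"fn": "carry_out", "kwargs": {"plan": [{"x": 1.0,"y": -0.2,"z": 0,"yaw": 0.005},{"x": 0.9,"y": -0.2,"z": 0,"yaw": 0.005}]}}

```text
time_s: 19.78
position: [0.5645, 0.0383, 0.1074]
eef_rot: [-3.14, 0.0, 0.193]
wrist_force: [-9.0, 0.8, 14.2]
opening: 0.0093
grip_force: 40.0
```

{"fn": "carry_out", "kwargs": {"plan": [{"x": 1.0,"y": -0.2,"z": 0,"yaw": 0.005},{"x": 0.9,"y": -0.2,"z": 0,"yaw": 0.005}]}}

```text
time_s: 19.95
position: [0.5664, 0.0392, 0.1074]
eef_rot: [-3.14, -0.0, 0.183]
wrist_force: [-6.4, 1.8, 12.0]
opening: 0.009
grip_force: 39.7
```

{"fn": "carry_out", "kwargs": {"plan": [{"x": 1.0,"y": -0.2,"z": 0,"yaw": 0.005}]}}

```text
time_s: 20.03
position: [0.5675, 0.0397, 0.1074]
eef_rot: [-3.14, -0.001, 0.178]
wrist_force: [-6.0, 2.8, 12.1]
opening: 0.0087
grip_force: 39.7
```

{"fn": "carry_out", "kwargs": {"plan": [{"x": 1.0,"y": -0.2,"z": 0,"yaw": 0.005}]}}

```text
time_s: 20.12
position: [0.5686, 0.0401, 0.1075]
eef_rot: [-3.14, -0.001, 0.173]
wrist_force: [-4.1, 3.2, 10.4]
opening: 0.0091
grip_force: 39.6
```

{"fn": "carry_out", "kwargs": {"plan": [{"x": 0.9,"y": -0.2,"z": 0,"yaw": 0.005}]}}

```text
time_s: 20.2
position: [0.5696, 0.0406, 0.1074]
eef_rot: [-3.14, -0.001, 0.168]
wrist_force: [-3.7, 3.9, 8.6]
opening: 0.009
grip_force: 39.5
```

{"fn": "carry_out", "kwargs": {"plan": [{"x": 0.9,"y": -0.2,"z": 0,"yaw": 0.005}]}}

```text
time_s: 20.28
position: [0.5706, 0.0409, 0.1075]
eef_rot: [-3.14, -0.001, 0.163]
wrist_force: [-4.1, 4.0, 8.6]
opening: 0.009
grip_force: 39.4
```

{"fn": "carry_out", "kwargs": {"plan": [{"x": 0.9,"y": -0.2,"z": 0,"yaw": 0.005}]}}

```text
time_s: 20.37
position: [0.5715, 0.0414, 0.1075]
eef_rot: [-3.14, -0.002, 0.158]
wrist_force: [-2.2, 4.5, 7.6]
opening: 0.0089
grip_force: 39.4
```

{"fn": "carry_out", "kwargs": {"plan": [{"x": 0.9,"y": -0.2,"z": 0,"yaw": 0.005}]}}

```text
time_s: 20.45
position: [0.5725, 0.0417, 0.1075]
eef_rot: [-3.14, -0.002, 0.153]
wrist_force: [-0.9, 4.4, 7.5]
opening: 0.0088
grip_force: 39.3
```

{"fn": "carry_out", "kwargs": {"plan": [{"x": 0.9,"y": -0.2,"z": 0,"yaw": 0.005}]}}

```text
time_s: 20.53
position: [0.5735, 0.0421, 0.1075]
eef_rot: [-3.14, -0.002, 0.148]
wrist_force: [0.4, 3.5, 7.8]
opening: 0.009
grip_force: 39.2
```

{"fn": "carry_out", "kwargs": {"plan": [{"x": 0.9,"y": -0.2,"z": 0,"yaw": 0.005}]}}

```text
time_s: 20.62
position: [0.5745, 0.0425, 0.1075]
eef_rot: [-3.14, -0.002, 0.143]
wrist_force: [1.1, 4.2, 5.9]
opening: 0.009
grip_force: 39.2
```

{"fn": "carry_out", "kwargs": {"plan": [{"x": 0.6,"y": -0.1,"z": 0,"yaw": 0.003}]}}

```text
time_s: 20.7
position: [0.5752, 0.0428, 0.1075]
eef_rot: [-3.14, -0.002, 0.14]
wrist_force: [1.1, 4.9, 5.5]
opening: 0.0088
grip_force: 39.1
```

{"fn": "carry_out", "kwargs": {"plan": [{"x": 0.6,"y": -0.1,"z": 0,"yaw": 0.003}]}}

```text
time_s: 20.78
position: [0.5758, 0.043, 0.1075]
eef_rot: [-3.14, -0.003, 0.137]
wrist_force: [1.1, 5.4, 5.1]
opening: 0.0091
grip_force: 39.1
```

{"fn": "carry_out", "kwargs": {"plan": [{"x": 0.4,"y": -0.1,"z": 0,"yaw": 0.002}]}}

```text
time_s: 20.87
position: [0.5763, 0.0432, 0.1075]
eef_rot: [-3.14, -0.003, 0.135]
wrist_force: [2.0, 4.9, 5.1]
opening: 0.009
grip_force: 39.1
```

{"fn": "carry_out", "kwargs": {"plan": [{"x": 0,"y": 0,"z": 0,"yaw": 0},{"x": 0,"y": 0,"z": 0,"yaw": 0},{"x": 0,"y": 0,"z": 0,"yaw": 0},{"x": 0,"y": 0,"z": 0,"yaw": 0},{"x": 0,"y": 0,"z": 0,"yaw": 0}], "fingers": 0.5}}

```text
time_s: 21.28
position: [0.5751, 0.0418, 0.1063]
eef_rot: [3.142, 0.0, 0.135]
wrist_force: [0.3, -0.0, 0.1]
opening: 0.0427
grip_force: 0.0
```

Run:
```python
from h import *
t=read_camera("top");s=read_camera("side")
o=observe();print(o["position"],o["eef_rot"],o["time_s"],o["wrist_force"])
cv2.imwrite("pics/c7.png",np.hstack([cv2.resize(t[70:210,280:420],(400,400),interpolation=cv2.INTER_CUBIC),cv2.resize(s[150:290,290:430],(400,400),interpolation=cv2.INTER_CUBIC)]))
```

```text
[0.57513712 0.04184497 0.1062063 ] [3.14152812e+00 7.28057254e-05 1.34663702e-01] 21.3833 [ 0.16263173  0.37821869 -0.67775238]
```

View pics/c7.png

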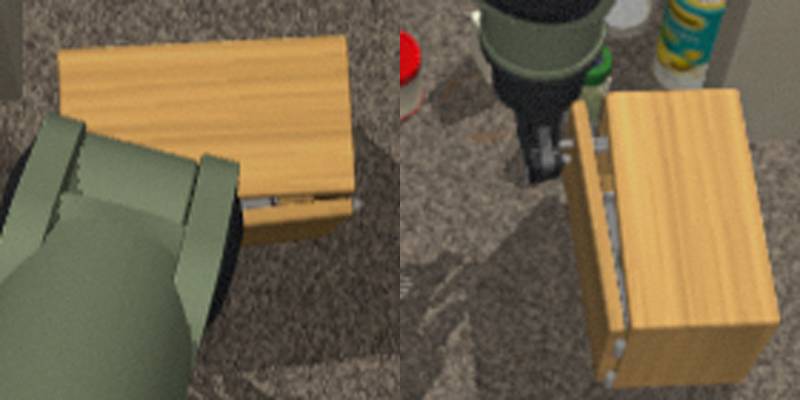

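Right panel: the door is nearly flush, with a small even taper of gap, and the handle is between the open fingers. I'll pinch lightly and feel whether it sits on the stop.

{"fn": "carry_out", "kwargs": {"plan": [{"x": 0,"y": 0,"z": 0,"yaw": 0},{"x": 0,"y": 0,"z": 0,"yaw": 0},{"x": 0,"y": 0,"z": 0,"yaw": 0},{"x": 0,"y": 0,"z": 0,"yaw": 0},{"x": 0,"y": 0,"z": 0,"yaw": 0}], "fingers": 0, "grip_force": 20}}

```text
time_s: 21.8
position: [0.5751, 0.0431, 0.1062]
eef_rot: [-3.14, 0.0, 0.136]
wrist_force: [-1.3, 5.4, 2.4]
opening: 0.0093
grip_force: 22.3
```

{"fn": "carry_out", "kwargs": {"plan": [{"x": 0.3,"y": 0,"z": 0,"yaw": 0},{"x": 0,"y": 0,"z": 0,"yaw": 0}]}}

```text
time_s: 21.97
position: [0.5751, 0.0431, 0.1062]
eef_rot: [-3.14, 0.001, 0.136]
wrist_force: [-3.1, 6.6, 2.6]
opening: 0.0093
grip_force: 22.5
```

{"fn": "carry_out", "kwargs": {"plan": [{"x": 0.3,"y": 0,"z": 0,"yaw": 0},{"x": 0,"y": 0,"z": 0,"yaw": 0}]}}

```text
time_s: 22.13
position: [0.5752, 0.0431, 0.1062]
eef_rot: [-3.14, 0.001, 0.136]
wrist_force: [-5.2, 5.5, 4.6]
opening: 0.0093
grip_force: 22.7
```

It is stiff: 4 N moved it 0.1 mm, so the door is on the stop. A small pull will check the hold before I release.

{"fn": "carry_out", "kwargs": {"plan": [{"x": -0.6,"y": 0,"z": 0,"yaw": 0},{"x": -0.5,"y": 0,"z": 0,"yaw": 0},{"x": 0,"y": 0,"z": 0,"yaw": 0}]}}

```text
time_s: 22.38
position: [0.5749, 0.043, 0.1063]
eef_rot: [-3.14, -0.001, 0.136]
wrist_force: [1.4, 6.2, -0.3]
opening: 0.0092
grip_force: 21.9
```

{"fn": "carry_out", "kwargs": {"plan": [{"x": 0.5,"y": 0,"z": 0,"yaw": 0},{"x": 0,"y": 0,"z": 0,"yaw": 0}]}}

```text
time_s: 22.55
position: [0.575, 0.0431, 0.1062]
eef_rot: [-3.14, 0.0, 0.136]
wrist_force: [-1.3, 6.8, 2.4]
opening: 0.0092
grip_force: 22.4
```

{"fn": "carry_out", "kwargs": {"plan": [{"x": 0,"y": 0,"z": 0,"yaw": 0},{"x": 0,"y": 0,"z": 0,"yaw": 0},{"x": 0,"y": 0,"z": 0,"yaw": 0},{"x": 0,"y": 0,"z": 0,"yaw": 0},{"x": 0,"y": 0,"z": 0,"yaw": 0}], "fingers": 0.6}}

```text
time_s: 22.97
position: [0.5752, 0.0418, 0.1062]
eef_rot: [3.141, 0.0, 0.135]
wrist_force: [-0.2, 0.8, -0.8]
opening: 0.0515
grip_force: 0.0
```

{"fn": "carry_out", "kwargs": {"plan": [{"x": 0,"y": 0,"z": -15,"yaw": 0},{"x": 0,"y": 0,"z": -30,"yaw": 0},{"x": 0,"y": 0,"z": -40,"yaw": 0},{"x": 0,"y": 0,"z": -30,"yaw": 0},{"x": 0,"y": 0,"z": -10,"yaw": 0}]}}

```text
time_s: 23.38
position: [0.5766, 0.0415, 0.2354]
eef_rot: [-3.141, -0.005, 0.134]
wrist_force: [0.3, -0.7, 0.6]
opening: 0.0513
grip_force: 0.0
```

{"fn": "carry_out", "kwargs": {"plan": [{"x": -20,"y": 0,"z": 0,"yaw": 0},{"x": -40,"y": 0,"z": 0,"yaw": 0},{"x": -40,"y": 0,"z": 0,"yaw": 0},{"x": -20,"y": 0,"z": 0,"yaw": 0},{"x": 0,"y": 0,"z": 0,"yaw": 0}]}}

```text
time_s: 23.8
position: [0.4524, 0.0252, 0.231]
eef_rot: [-3.14, 0.002, 0.134]
wrist_force: [1.1, -0.0, 0.1]
opening: 0.051
grip_force: 0.0
```

Run:
```python
from h import *
t=read_camera("top");s=read_camera("side")
o=observe();print(o["position"],o["time_s"],o["wrist_force"])
cv2.imwrite("pics/c8.png",np.hstack([cv2.resize(t[70:210,280:420],(400,400),interpolation=cv2.INTER_CUBIC),cv2.resize(s[150:290,290:430],(400,400),interpolation=cv2.INTER_CUBIC)]))
```

```text
[0.45620372 0.0261405  0.23140719] 23.9 [0.0128616  0.00587483 0.53891446]
```

View pics/c8.png

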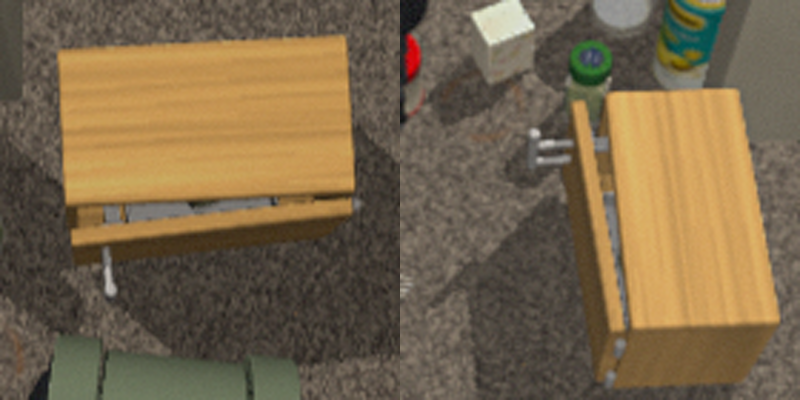

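The door sits at about 0.06 rad, crest minus about 0.03 as expected when home. It is stiff to both push and pull, and the jar is inside. Handing in.

```bash
python3 -c "
from plant import *
print(job_done())"
```

```text
the job is handed in; nothing more can be done
None
```

I pulled the door wide open, stood the farthest-left jar in the rack, and pushed the door past both ridges to the stop, where a light push and pull barely moved it. I handed it in at about 24 s; no verdict came back, and after closing I saw the jar only as a trace through the gap.

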